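Fetch the long mailing tube from behind the parcels and weigh it

TASK

At this parcel counter the long mailing tube lies behind two parcels on the low grey shelf: stand both parcels that are in front of it upright, together, on the black sorting mat, only then take out the long tube and lay it in the V-cradle of the scale, centred along the cradle. Then stand each parcel back on the shelf exactly where it came from, upright and facing as before. The short tube and the parcel that is not in the way must end where they are, and no parcel may be tipped over.

Things in the scene. Friction and masses are not known exactly. Their poses are not given: they have to be found in the camera images.
- shelf: Low fixed grey tray, 230 (x) x 360 (y) mm, board top at 15 mm above the table, back lip at x +111 mm up to 45 mm, end strips up to 23 mm. Origin: centre of underside; x away from the robot, y along its length. A steel V-channel along y at x +20 mm (35 mm wide, edges 35 mm above the table) holds both tubes. Before it, at about x -42 mm, three parcels stand in a row, 110 mm apart, in any order.
- long_tube: The tube to fetch: brown cardboard with white end caps, 40 mm diameter, 170 mm long, about 0.12 kg. Origin: its centre; y along its axis. It lies in the shelf's V-channel, left or right, its axis 47 mm above the table. Two parcels overlap its length, 5 to 20 mm in front of it (centres about 50 mm to either side of its middle); the third stands beyond its end, about 170 mm from its middle.
- short_tube: The same kind of tube, 40 mm diameter but only 50 mm long, in the same V-channel at the other end. Not wanted; leave it. Origin: its centre, on its axis; y along its axis.
- tall_carton: Brown cardboard carton of square plan, 56 x 56 mm, 140 mm tall, about 0.3 kg. Loose, upright. Origin: centre of its underside; x and y across its sides, z up.
- wide_carton: Brown cardboard carton of oblong plan, 58 mm (x) x 76 mm (y), 108 mm tall, about 0.32 kg. Loose, upright. Origin: centre of its underside; z up. Grasp across x.
- drum: Round brown cardboard drum, 59 mm diameter, 118 mm tall, about 0.28 kg. Loose, upright. Origin: centre of its underside; z up.
- mat: Black rubber sorting mat fixed on the table, 280 (x) x 200 (y) mm, 4 mm thick, beside the shelf on the left or the right, empty at the start; there is room for two parcels one behind the other along x. Origin: centre of its underside; z up.
- cradle (a point): Where the middle of the long tube's axis belongs: over the middle of the steel V-cradle on the parcel scale (grey base 260 x 170 mm, steel plate 40 mm above the table), beside the shelf, on the other side from the mat. The point is 72 mm above the table; x runs along the cradle, a 90-degree angle iron 140 mm long, 35 mm wide, edges 60 mm above the table. It does not sink when loaded.
There are look-alikes about, which are no part of the job. Leave any green or purple look-alike of the wide_carton alone.

How it is judged:
On the way, in this order (a step that is already met when the one before it is completed fails the run):
1. the two parcels in front of the long tube stand upright and released on the mat, the long tube still in its place (((x of tall_carton in the frame of mat between -0.135 and 0.135 m and y of tall_carton in the frame of mat between -0.095 and 0.095 m and z of tall_carton in the frame of mat below 0.01 m and angle between tall_carton's own z axis and vertical below 0.1 rad and linear speed of tall_carton below 0.03 m/s and contact force between the fingers and tall_carton below 0.5 N) or ((y of tall_carton in the frame of long_tube above 0.12 m or y of tall_carton in the frame of long_tube below -0.12 m) and distance of tall_carton from where it was at the start of the episode below 0.015 m)) and ((x of wide_carton in the frame of mat between -0.135 and 0.135 m and y of wide_carton in the frame of mat between -0.095 and 0.095 m and z of wide_carton in the frame of mat below 0.01 m and angle between wide_carton's own z axis and vertical below 0.1 rad and linear speed of wide_carton below 0.03 m/s and contact force between the fingers and wide_carton below 0.5 N) or ((y of wide_carton in the frame of long_tube above 0.12 m or y of wide_carton in the frame of long_tube below -0.12 m) and distance of wide_carton from where it was at the start of the episode below 0.015 m)) and ((x of drum in the frame of mat between -0.135 and 0.135 m and y of drum in the frame of mat between -0.095 and 0.095 m and z of drum in the frame of mat below 0.01 m and angle between drum's own z axis and vertical below 0.1 rad and linear speed of drum below 0.03 m/s and contact force between the fingers and drum below 0.5 N) or ((y of drum in the frame of long_tube above 0.12 m or y of drum in the frame of long_tube below -0.12 m) and distance of drum from where it was at the start of the episode below 0.015 m)) and distance of long_tube from where it was at the start of the episode below 0.015 m), for 0.2 s.
2. the long tube lies released in the V-cradle of the scale (x of long_tube in the frame of cradle between -0.015 and 0.015 m and y of long_tube in the frame of cradle between -0.006 and 0.006 m and z of long_tube in the frame of cradle between -0.006 and 0.006 m and angle between the y axis of long_tube and the x axis of cradle, either way round below 0.1 rad and linear speed of long_tube below 0.03 m/s and contact force between the fingers and long_tube below 0.5 N), for 0.2 s.
At the end, for the whole second after the job is handed in: Long tube at rest in the cradle, its middle within 15 mm lengthwise, 6 mm across and in height, 0.1 rad in direction. Parcels at rest, upright within 0.1 rad, within 15 mm of their starts, the two cartons within 0.3 rad of square with the shelf. Short tube within 15 mm of its start (all of step 2 and distance of each of tall_carton, wide_carton, drum, short_tube from where it was at the start of the episode below 0.015 m and angle between each of tall_carton, wide_carton, drum's own z axis and vertical below 0.1 rad and linear speed of each of tall_carton, wide_carton, drum, short_tube below 0.03 m/s and angle between the x axis of each of tall_carton, wide_carton and the x axis of shelf, either way round below 0.3 rad); the robot touches nothing.
It fails at once if a parcel is tipped over (angle between any of tall_carton, wide_carton, drum's own z axis and vertical above 0.7 rad).
It also fails if it takes over 128 s, if anything falls off the work surface, if the arm or the gripper's body presses on something with over 40 N, if the wrist force passes 120 N, or if a joint passes its speed limit or range.

ROBOT

A 6-joint arm with a two-finger parallel gripper is mounted at the origin on the work surface. World frame = base frame: x ahead of the robot, y to its left, z up, the work surface at z = 0. Lengths are in m, angles in rad, forces in N, time in s.
With the tool pointing down it reaches from about 0.4 to 0.925 m from the base axis. Payload 12.5 kg.
Tool frame: the origin (TCP) lies on the centre line of the jaws, within the pads' length; the fingertips stand 14 mm ahead of it and the grasp point (between the pads) lies 5 mm behind it; z points along the fingers, y is the line along which they close (so a half turn about z gives the same grasp; the last joint's range is limited). The gripper opens to 95 mm and grips with 3 to 60 N. Pads are 20 mm wide; open, the fingers measure 119 mm over their backs; the gripper's body (75 mm by 180 mm) begins 59 mm behind the grasp point.
Start: joints at [1.24, 0.491, 1.559, -0, 1.092, -0.106], TCP at [0.139, 0.609, 0.199] pointing down, gripper open.
Joint ranges: [-3.1, 3.1], [-0.84, 2.19], [0.05, 2.79], [-1.13, 4.28], [0.06, 2.93], [-2.69, 2.69]. Speed limits (rad/s): [2.22, 2.22, 2.79, 3.14, 3.14, 3.14].

INTERFACE

Orientations are given as a unit quaternion [x, y, z, w].
In Python, from cell import env gives the robot as it stands.
- The arm moves only by the tool arm_command, never from a script. Its argument "increments" is one flat list of numbers, 7 for each row, row after row: the shift along the tool's x, y, z in parts of the range, where 1.0 means 75 cm, then the turn, a rotation vector about the tool's x, y, z in normalised numbers (1 is pi/2 rad), then the opening, from -1 (shut) to 1 (fully open). A call has 1 to 12 rows; each row is the pose to reach, as a shift and turn from the pose commanded when the call began, along the tool's axes at that moment; what a row does not reach only later rows make up. A row lasts 1/12 s, in which the tool goes at most 41.7 mm and 7.16 degrees, less where a joint would pass 70% of its speed; a pose out of reach is approached as far as the arm can. A shift or turn number past 1, either way, is cut back to 1. A call with a gripper value outside its range is refused whole. The fingers move at their own pace and stop on an object; "squeeze" is the grip in N (left out, the last holds). Time passes only in rows, so rows that repeat a pose let the fingers close. It gives the time, the measured TCP pose, the force, the opening and the grip force at its end, in the units of the state.
- env.get_obs(): the state, without advancing time (a new reading comes with each control period).
- env.snapshot(name): name is "scene" or "top"; returns (picture, depth): 384x512x3 uint8, red, green, blue; 384x512 float32, m along the optical axis (not along the pixel's ray), 0 where there is no reading.
- env.camera_info(name): a dict with "mtx" (3x3 intrinsics, pixels), "k1" (the pictures are not rectified: a ray, as slopes to the right and down, at radius r is drawn at 1 + k1 r^2 times it, then the intrinsics apply), "cam_to_world" (4x4, takes a point from camera to world coordinates). Camera axes: x right, y up, looking along -z (the intrinsics and any distortion apply to the point x, -y, -z); pixel columns grow to the right and rows downward; lengths in m; the calibration is good to about 2 mm. A picture is of the moment at which its call begins. camera_info takes no time and is no camera call.
- env.hand_in(): hands the job in; it is judged then, once.
The state is a dict: "t": time; "qpos": joint angles; "joint_vel": joint speeds; "effort": joint torques, N m; "position": TCP position; "eef_rot": TCP orientation; "ft_force": force on the tool from outside, world axes, zero at the start; "wrist_torque": the same for the moment, N m; "gripper_width": finger opening in m; "finger_force": force on a finger pad.
Only numpy, scipy, OpenCV 4.12 (cv2) and the standard library are available. Lean on these libraries where they do the work, as an engineer would, in place of code of your own. Each camera call takes 0.05 s, during which the arm holds its last target. There are 200 camera calls.

## Working session

There is one attempt and no reset: what is moved stays moved. The work goes in short steps, Python scripts to look and compute and a tool call to move; the robot and the scene stay as the last step left them, time stands still between calls to the robot, and variables do not carry over. Pictures are saved under pics/ and viewed, at most 14 in all, crops included, and the job is handed in when it is done.

Besides the shell and the picture viewer there is one more tool, called after ">>>" as name(argument=value, ...), one argument or row to a line, values as JSON. arm_command: Moves the arm, as the interface text tells. Its arguments: {"type":"object","properties":{"increments":{"type":"array"},"squeeze":{"type":"number"}},"required":["increments"]}

```bash
ls; mkdir -p pics; cat > h.py <<'E'
import numpy as np, cv2
from cell import env
def cloud(name):
    img,d=env.snapshot(name); c=env.camera_info(name); K=np.array(c["mtx"]); T=np.array(c["cam_to_world"])
    v,u=np.mgrid[:384,:512]; pts=np.stack([u,v],-1).reshape(-1,1,2).astype(float)
    s=cv2.undistortPoints(pts,K,np.array([c["k1"],0,0,0,0.])).reshape(384,512,2)
    P=np.stack([s[...,0]*d,-s[...,1]*d,-d],-1)@T[:3,:3].T+T[:3,3]
    P[d==0]=np.nan
    return img,P
def save(n,img): cv2.imwrite('pics/'+n,cv2.cvtColor(img,cv2.COLOR_RGB2BGR))
E
python3 - <<'E'
from h import *
for n in("scene","top"):
    i,P=cloud(n); save(n+'0.png',cv2.resize(i,(800,600))); np.savez(n+'0.npz',i=i,P=P)
    print(n,env.camera_info(n)["cam_to_world"],env.camera_info(n)["k1"])
o=env.get_obs();print(o)
E
```

```text
pics
scene [[ 0.64844365 -0.44786448  0.6155796   1.11280551]
 [ 0.76125319  0.37745279 -0.52727884 -0.56852841]
 [ 0.00379723  0.81052255  0.58569513  0.70121133]
 [ 0.          0.          0.          1.        ]] -0.04076129665495825
top [[-0.01439357  0.99861445 -0.05061628  0.35492256]
 [-0.99988417 -0.01412445  0.00567067  0.00384562]
 [ 0.00494788  0.05069204  0.99870208  1.36620113]
 [ 0.          0.          0.          1.        ]] -0.1947430191734786
{'t': 0.1, 'qpos': array([ 1.24040709e+00,  4.91481871e-01,  1.55937513e+00,  1.95138552e-05,
        1.09172009e+00, -1.05560118e-01]), 'joint_vel': array([-0.00058668, -0.00058116,  0.00044654, -0.00087672,  0.00141703,
       -0.0011409 ]), 'effort': array([ 2.03075702e-03, -6.13621402e+01, -2.58606148e+01,  6.93681277e-02,
        4.69446892e-02, -5.57475346e-05]), 'position': array([0.13921135, 0.60906413, 0.19823562]), 'eef_rot': array([ 1.12182402e-01,  9.93687509e-01, -4.78703469e-04, -1.14895924e-04]), 'ft_force': array([-0.50498636,  0.19712782, -0.92708716]), 'wrist_torque': array([-0.01976095,  0.03257848,  0.02185374]), 'finger_force': 0.0, 'gripper_width': 0.0949997343591544}
```

View pics/scene0.png

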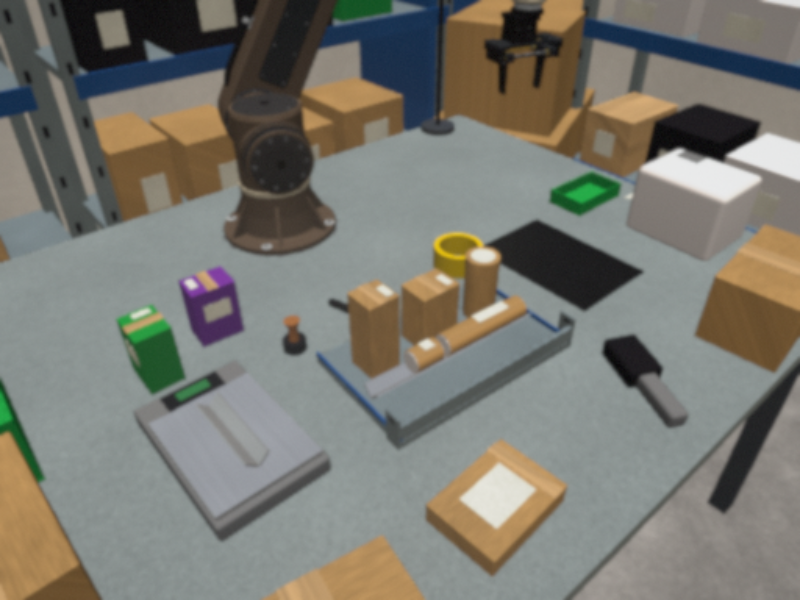

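View pics/top0.png

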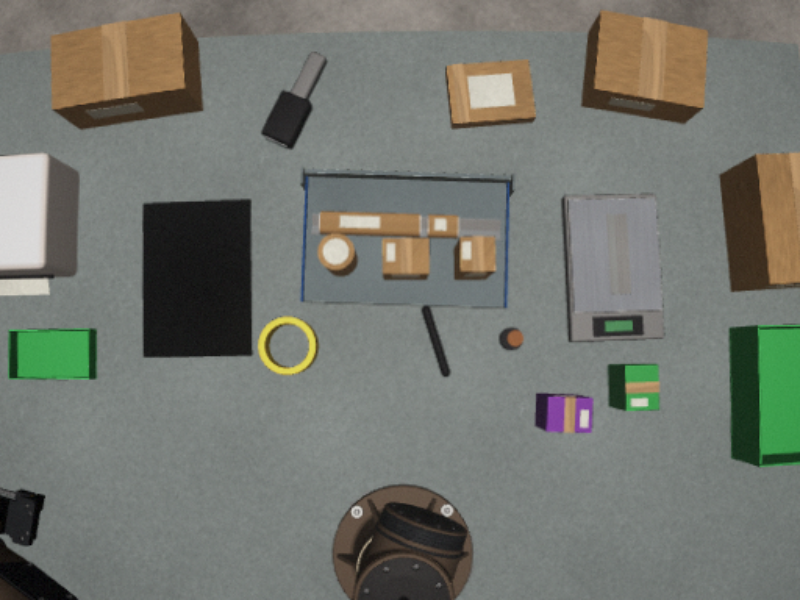

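The scene view shows the parcels, left to right from the robot's side, as drum, wide carton and tall carton. In the top view (800x600) the drum is at (336,251), the wide carton at (407,257) and the tall carton at (477,256). The long tube is at (370,223) and the short tube at (443,225). The mat is at (197,278) on the left, and the scale cradle is at (620,253) on the right. So the drum and the wide carton are the two in the way.

```bash
cat > meas.py <<'E'
from h import *
def box(P,m):
    q=P[m][:,:2]; r=cv2.minAreaRect((q*1000).astype(np.float32)); lo=np.percentile(q,2,0);hi=np.percentile(q,98,0)
    return len(q),np.round(r[0],1),np.round(r[1],1),round(r[2],1),'mid',np.round((lo+hi)*500,1),'z',np.round(np.median(P[m][:,2])*1000,1)
def seg(P,x0,x1,y0,y1,z0,z1):
    with np.errstate(invalid='ignore'):
        return (P[...,0]>x0)&(P[...,0]<x1)&(P[...,1]>y0)&(P[...,1]<y1)&(P[...,2]>z0)&(P[...,2]<z1)
E
python3 - <<'E'
from meas import *
D={n:np.load(n+'0.npz') for n in('top','scene')}
P=D['top']['P']
for n,(u,v) in dict(drum=(336,251),wide=(407,257),tall=(477,256),long=(370,223),short=(443,225),mat=(197,278),cradle=(620,253),shelfTL=(305,180),shelfBR=(507,305)).items():
    print(n,np.round(P[int(v*.64),int(u*.64)],3))
for n in D:
    P=D[n]['P'];i=D[n]['i'].astype(int)
    print(n)
    S=(.35,.75,-.25,.3)
    for nm,z0,z1 in(('tall',.145,.165),('drum',.126,.14),('wide',.115,.1255)):
        m=seg(P,*S,z0,z1).astype(np.uint8)
        k,l,st,c=cv2.connectedComponentsWithStats(m)
        for j in range(1,k):
            if st[j,4]>150: print(nm,box(P,l==j))
    m=seg(P,*S,.058,.075).astype(np.uint8);k,l,st,c=cv2.connectedComponentsWithStats(m)
    for j in range(1,k):
        if st[j,4]>50: print('tube',box(P,l==j))
    m=seg(P,.2,.8,.15,.6,-.01,.02)&(i.max(-1)<45); m=m.astype(np.uint8);k,l,st,c=cv2.connectedComponentsWithStats(m)
    for j in range(1,k):
        if st[j,4]>500: print('mat',box(P,l==j))
    m=seg(P,.3,.8,-.6,-.2,.03,.05).astype(np.uint8);k,l,st,c=cv2.connectedComponentsWithStats(m)
    for j in range(1,k):
        if st[j,4]>500: print('scale',box(P,l==j))
    m=seg(P,.3,.8,-.6,-.2,.050,.07).astype(np.uint8);k,l,st,c=cv2.connectedComponentsWithStats(m)
    for j in range(1,k):
        if st[j,4]>30: print('cradle',box(P,l==j))
    m=seg(P,.3,.8,-.25,.3,.035,.055)&(P[...,0]>.6);print('lip',box(P,m))
E
```

```text
drum [0.522 0.101 0.132]
wide [ 0.511 -0.012  0.126]
tall [ 0.509 -0.123  0.152]
long [0.577 0.05  0.07 ]
short [ 0.57  -0.074  0.069]
mat [0.496 0.362 0.001]
cradle [ 0.525 -0.383  0.049]
shelfTL [0.663 0.164 0.024]
shelfBR [ 0.438 -0.19  -0.002]
top
tall (485, array([ 510.1, -122.8]), array([54.2, 56.2]), 88.4, 'mid', array([ 509.6, -123.5]), 'z', np.float64(154.9))
drum (411, array([519.8, 101.6]), array([56.1, 56.8]), 43.9, 'mid', array([519.2, 101.9]), 'z', np.float64(134.0))
wide (543, array([512.6, -10.7]), array([73.5, 54.2]), 89.3, 'mid', array([512.4, -10.7]), 'z', np.float64(122.7))
tube (805, array([576.2,  48.8]), array([173.1,  37. ]), 87.2, 'mid', array([576.3,  48.9]), 'z', np.float64(65.3))
tube (232, array([569.3, -75.6]), array([50.7, 37.7]), 89.2, 'mid', array([570.6, -74.4]), 'z', np.float64(65.3))
tube (78, array([ 379.8, -192.8]), array([26.4, 23.8]), 89.2, 'mid', array([ 379.7, -192.9]), 'z', np.float64(63.5))
mat (6708, array([494.5, 363. ]), array([278.3, 197.9]), 0.5, 'mid', array([494. , 363.1]), 'z', np.float64(4.4))
scale (4341, array([ 501.9, -378.3]), 
[... 2095 characters left out ...]
rray([ 375.7, -205. ]), array([26.2,  9.6]), 2.0, 'mid', array([ 375.9, -205. ]), 'z', np.float64(60.3))
cradle (177, array([ 326.4, -406.4]), array([63.3, 26.9]), 65.2, 'mid', array([ 318.5, -401.8]), 'z', np.float64(60.0))
cradle (373, array([ 520.8, -370.2]), array([141.3,  16. ]), 1.1, 'mid', array([ 520.9, -369.3]), 'z', np.float64(56.0))
cradle (266, array([ 521.7, -392.1]), array([141.6,  14.9]), 1.1, 'mid', array([ 522.3, -392.6]), 'z', np.float64(57.0))
cradle (40, array([ 646.1, -201.7]), array([ 3.8, 30.7]), 87.0, 'mid', array([ 646.1, -202.1]), 'z', np.float64(56.4))
lip (1514, array([700. ,  -8.9]), array([199.6, 478.7]), 0.1, 'mid', array([719.9, -28.2]), 'z', np.float64(37.1))
```

```bash
cat > go.py <<'E'
# usage: go.py x y z(mm) beta : tool-frame shift/turn needed (beta = world angle of closing axis)
import sys
from h import *
from scipy.spatial.transform import Rotation as R
o=env.get_obs(); r=R.from_quat(o['eef_rot']).as_matrix(); t=np.array(list(map(float,sys.argv[1:4]))); b=float(sys.argv[4])
y=np.array([np.cos(b),np.sin(b),0]);z=np.array([0,0,-1.]);G=np.c_[np.cross(y,z),y,z]
print('t',round(o['t'],2),'pos',np.round(o['position']*1000,1),'shift',np.round(r.T@(t-o['position']*1000),1),'rot',np.round(R.from_matrix(r.T@G).as_rotvec(),3),'w',o['gripper_width'],'F',o['finger_force'],np.round(o['ft_force'],1))
E
python3 go.py 519.5 100 200 0
```

```text
t 0.1 pos [139.2 609.1 198.2] shift [-484.2 -411.5   -1.4] rot [-1.000e-03  1.000e-03  1.346e+00] w 0.0949997343591544 F 0.0 [-0.5  0.2 -0.9]
```

Careful with the scale: shifts go in shares of 75 cm and turns go in shares of pi/2 rad. That gives: -485 mm is -0.6467, -412 mm is -0.5493, 1.346 rad is 0.8569.

>>> arm_command(
  increments=[-0.6467,-0.5493,0,0,0,0.8569,1,-0.6467,-0.5493,0,0,0,0.8569,1,-0.6467,-0.5493,0,0,0,0.8569,1,-0.6467,-0.5493,0,0,0,0.8569,1,-0.6467,-0.5493,0,0,0,0.8569,1,-0.6467,-0.5493,0,0,0,0.8569,1,-0.6467,-0.5493,0,0,0,0.8569,1,-0.6467,-0.5493,0,0,0,0.8569,1,-0.6467,-0.5493,0,0,0,0.8569,1,-0.6467,-0.5493,0,0,0,0.8569,1,-0.6467,-0.5493,0,0,0,0.8569,1,-0.6467,-0.5493,0,0,0,0.8569,1],
  squeeze=25,
)

```text
t: 1.1
position: [0.4394, 0.2069, 0.1987]
eef_rot: [0.709, 0.705, 0.0, -0.0]
ft_force: [0.8, 0.6, -0.1]
gripper_width: 0.0952
finger_force: 0.0
```

```bash
python3 go.py 519.5 100 200 0
```

```text
t 1.1 pos [439.4 206.9 198.7] shift [-106.4   80.8   -1.3] rot [-0.    -0.    -0.006] w 0.0951645500035337 F 0.0 [ 0.8  0.6 -0.1]
```

To row units: -106 mm is -0.1413, 99 mm is 0.132.

>>> arm_command(
  increments=[-0.1413,0.108,0,0,0,0,1,-0.1413,0.108,0,0,0,0,1,-0.1413,0.108,0,0,0,0,1,-0.1413,0.108,0,0,0,0,1,-0.1413,0.108,0,0,0,0,1,-0.1413,0.108,0.04,0,0,0,1,-0.1413,0.108,0.08,0,0,0,1,-0.1413,0.108,0.1133,0,0,0,1,-0.1413,0.108,0.132,0,0,0,1,-0.1413,0.108,0.132,0,0,0,1,-0.1413,0.108,0.132,0,0,0,1],
)

```text
t: 2.02
position: [0.5188, 0.1038, 0.0996]
eef_rot: [0.707, 0.707, -0.001, -0.001]
ft_force: [0.7, -0.1, 0.6]
gripper_width: 0.0952
finger_force: 0.0
```

```bash
python3 go.py 519.5 100 100 0
```

```text
t 2.02 pos [518.8 103.8  99.6] shift [-3.8  0.7 -0.4] rot [-0.002 -0.     0.001] w 0.09522175778252917 F 0.0 [ 0.7 -0.1  0.6]
```

To row units: -3.5 mm is -0.0047, 0.5 mm is 0.0007.

>>> arm_command(
  increments=[-0.0047,0.0007,0,0,0,0,1,-0.0047,0.0007,0,0,0,0,1,-0.0047,0.0007,0,0,0,0,-1,-0.0047,0.0007,0,0,0,0,-1,-0.0047,0.0007,0,0,0,0,-1,-0.0047,0.0007,0,0,0,0,-1,-0.0047,0.0007,0,0,0,0,-1,-0.0047,0.0007,0,0,0,0,-1,-0.0047,0.0007,0,0,0,0,-1,-0.0047,0.0007,0,0,0,0,-1],
  squeeze=25,
)

```text
t: 2.85
position: [0.5201, 0.0993, 0.0998]
eef_rot: [0.707, 0.707, -0.0, -0.0]
ft_force: [-1.1, -0.5, 1.1]
gripper_width: 0.0574
finger_force: 25.0
```

```bash
python3 go.py 560 362 160 0
```

```text
t 2.85 pos [520.1  99.3  99.8] shift [262.7  39.9 -60.2] rot [-0. -0. -0.] w 0.05741351247770437 F 24.995614886283875 [-1.1 -0.5  1.1]
```

To row units: 263 mm is 0.3507, 255 mm is 0.34.

>>> arm_command(
  increments=[0,0,-0.0267,0,0,0,-1,0,0,-0.06,0,0,0,-1,0,0,-0.0867,0,0,0,-1,0.0267,0.0053,-0.0933,0,0,0,-1,0.0733,0.0107,-0.0933,0,0,0,-1,0.12,0.0187,-0.0933,0,0,0,-1,0.1667,0.0267,-0.0933,0,0,0,-1,0.2133,0.0347,-0.0933,0,0,0,-1,0.26,0.0427,-0.0933,0,0,0,-1,0.3067,0.0493,-0.0933,0,0,0,-1,0.34,0.0533,-0.0933,0,0,0,-1,0.3507,0.0533,-0.0933,0,0,0,-1],
)

```text
t: 3.85
position: [0.5597, 0.3657, 0.1686]
eef_rot: [0.706, 0.708, -0.0, -0.0]
ft_force: [-0.4, -1.0, -3.7]
gripper_width: 0.0574
finger_force: 25.0
```

To row units: 76 mm is 0.1013, 72 mm is 0.096.

>>> arm_command(
  increments=[0,0,0.0267,0,0,0,-1,0,0,0.06,0,0,0,-1,0,0,0.0867,0,0,0,-1,0,0,0.096,0,0,0,-1,0,0,0.1013,0,0,0,-1,0,0,0.1013,0,0,0,-1],
)

```text
t: 4.35
position: [0.5601, 0.362, 0.0934]
eef_rot: [0.707, 0.707, -0.0, -0.0]
ft_force: [-0.5, -0.6, -3.6]
gripper_width: 0.057
finger_force: 25.0
```

```bash
python3 go.py 560 362 88.8 0
```

```text
t 4.35 pos [560.1 362.   93.4] shift [ 0.  -0.1  4.6] rot [-0.001  0.    -0.   ] w 0.05695285629460642 F 24.99179631471634 [-0.5 -0.6 -3.6]
```

To row units: 4.5 mm is 0.006, 3.5 mm is 0.0047.

>>> arm_command(
  increments=[0,0,0.0027,0,0,0,-1,0,0,0.0047,0,0,0,-1,0,0,0.006,0,0,0,-1,0,0,0.006,0,0,0,-1],
)

```text
t: 4.68
position: [0.5603, 0.3623, 0.0897]
eef_rot: [0.707, 0.707, 0.0, 0.0]
ft_force: [0.1, 0.1, -3.9]
gripper_width: 0.0575
finger_force: 25.0
```

To row units: 1.5 mm is 0.002, 1 mm is 0.0013.

>>> arm_command(
  increments=[0,0,0.0013,0,0,0,-1,0,0,0.002,0,0,0,-1,0,0,0.002,0,0,0,-1,0,0,0.002,0,0,0,-1],
)

```text
t: 5.02
position: [0.5604, 0.3624, 0.0889]
eef_rot: [0.707, 0.707, 0.001, 0.0]
ft_force: [-1.7, -1.8, 6.2]
gripper_width: 0.0576
finger_force: 25.0
```

To row units: -150 mm is -0.2, -110 mm is -0.1467.

>>> arm_command(
  increments=[0,0,0,0,0,0,1,0,0,0,0,0,0,1,0,0,0,0,0,0,1,0,0,0,0,0,0,1,0,0,-0.0133,0,0,0,1,0,0,-0.06,0,0,0,1,0,0,-0.1133,0,0,0,1,-0.04,-0.0053,-0.1133,0,0,0,1,-0.0933,-0.0133,-0.1133,0,0,0,1,-0.1467,-0.02,-0.1133,0,0,0,1,-0.2,-0.0267,-0.1133,0,0,0,1],
)

```text
t: 5.93
position: [0.5396, 0.211, 0.1737]
eef_rot: [0.707, 0.707, 0.001, 0.0]
ft_force: [1.7, 0.3, -0.4]
gripper_width: 0.0952
finger_force: 0.0
```

To row units: -224 mm is -0.2987, -28 mm is -0.0373.

>>> arm_command(
  increments=[-0.2987,-0.0373,0,0,0,0,1,-0.2987,-0.0373,0,0,0,0,1,-0.2987,-0.0373,0,0,0,0,1,-0.2987,-0.0373,0,0,0,0,1,-0.2987,-0.0373,0,0,0,0,1,-0.2987,-0.0373,0,0,0,0,1,-0.2987,-0.0373,0,0,0,0,1,-0.2987,-0.0373,0,0,0,0,1],
)

```text
t: 6.6
position: [0.5123, -0.0125, 0.1734]
eef_rot: [0.708, 0.706, 0.0, 0.0]
ft_force: [0.6, 0.4, -0.3]
gripper_width: 0.0951
finger_force: 0.0
```

```bash
python3 go.py 512.5 -12 95 0; python3 -c "
from meas import *
i,P=cloud('top'); save('top1.png',cv2.resize(i,(800,600)))
print(box(P,seg(P,.35,.68,.25,.48,.11,.14)))
print(box(P,seg(P,.53,.62,-.05,.15,.058,.075)))"
```

```text
t 6.6 pos [512.3 -12.5 173.4] shift [ 0.5  0.2 78.4] rot [ 0.001 -0.    -0.002] w 0.09509359252428462 F 0.0 [ 0.6  0.4 -0.3]
(417, array([561.2, 362.8]), array([58. , 57.1]), 39.4, 'mid', array([559.4, 362.5]), 'z', np.float64(122.9))
(248, array([578.5, 108.5]), array([54.1, 35.5]), 89.3, 'mid', array([579.3, 108.5]), 'z', np.float64(65.7))
```

View pics/top1.png

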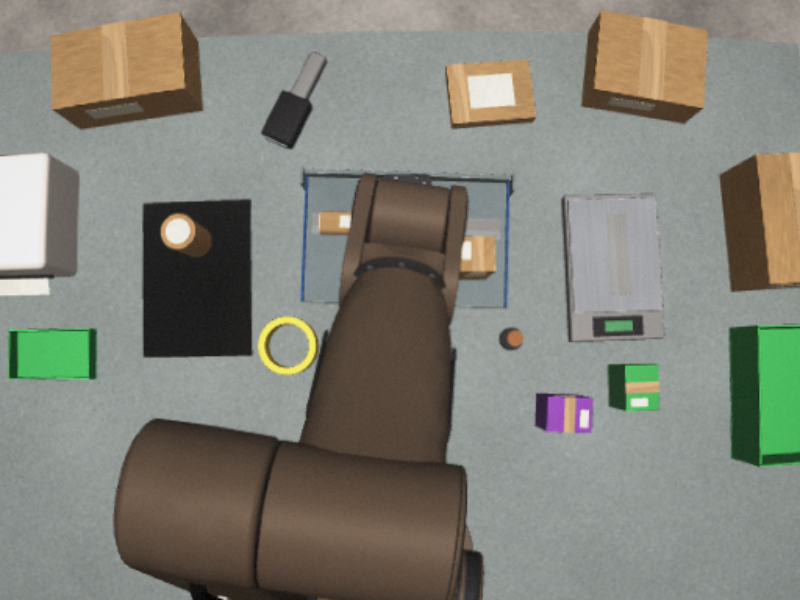

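The drum stands upright on the mat at (179,232), and the tube is still in its place. Next is the wide carton.

To row units: 78 mm is 0.104, 72 mm is 0.096.

>>> arm_command(
  increments=[0,0,0.04,0,0,0,1,0,0,0.0733,0,0,0,1,0,0,0.096,0,0,0,1,0,0,0.104,0,0,0,1,0,0,0.104,0,0,0,1,0,0,0.104,0,0,0,-1,0,0,0.104,0,0,0,-1,0,0,0.104,0,0,0,-1,0,0,0.104,0,0,0,-1,0,0,0.104,0,0,0,-1,0,0,0.104,0,0,0,-1,0,0,0.104,0,0,0,-1],
  squeeze=25,
)

```text
t: 7.65
position: [0.5122, -0.0118, 0.095]
eef_rot: [0.707, 0.707, 0.0, 0.0]
ft_force: [-1.1, 0.5, 2.3]
gripper_width: 0.0579
finger_force: 25.0
```

```bash
python3 go.py 430 362 95 0
```

```text
t 7.65 pos [512.2 -11.8  95. ] shift [373.8 -82.3  -0. ] rot [ 0.001 -0.    -0.   ] w 0.05787491231854503 F 24.967482089996338 [-1.1  0.5  2.3]
```

To row units: 300 mm is 0.4, 265 mm is 0.3533.

>>> arm_command(
  increments=[0,0,-0.0267,0,0,0,-1,0,0,-0.06,0,0,0,-1,0,0,-0.0867,0,0,0,-1,0.0267,-0.0133,-0.0933,0,0,0,-1,0.0733,-0.0267,-0.0933,0,0,0,-1,0.12,-0.0427,-0.0933,0,0,0,-1,0.1667,-0.0587,-0.0933,0,0,0,-1,0.2133,-0.0747,-0.0933,0,0,0,-1,0.26,-0.0907,-0.0933,0,0,0,-1,0.3067,-0.104,-0.0933,0,0,0,-1,0.3533,-0.1093,-0.0933,0,0,0,-1,0.4,-0.1093,-0.0933,0,0,0,-1],
)

```text
t: 8.65
position: [0.4287, 0.2898, 0.1648]
eef_rot: [0.707, 0.707, -0.0, -0.0]
ft_force: [1.8, -1.1, -2.0]
gripper_width: 0.0579
finger_force: 25.0
```

To row units: 79 mm is 0.1053, 78 mm is 0.104.

>>> arm_command(
  increments=[0.04,0,0,0,0,0,-1,0.0733,0,0,0,0,0,-1,0.0933,0,0,0,0,0,-1,0.0987,0,0,0,0,0,-1,0.0987,0,0.0267,0,0,0,-1,0.0987,0,0.06,0,0,0,-1,0.0987,0,0.0867,0,0,0,-1,0.0987,0,0.0987,0,0,0,-1,0.0987,0,0.104,0,0,0,-1,0.0987,0,0.1053,0,0,0,-1,0.0987,0,0.1053,0,0,0,-1],
)

```text
t: 9.57
position: [0.4306, 0.3621, 0.0864]
eef_rot: [0.707, 0.707, 0.0, 0.0]
ft_force: [-0.3, 0.6, -1.8]
gripper_width: 0.0579
finger_force: 25.0
```

```bash
python3 go.py 430 362 84 0
```

```text
t 9.57 pos [430.6 362.1  86.4] shift [-0.1 -0.6  2.4] rot [ 0.001 -0.    -0.001] w 0.057893237695837346 F 24.986217319965363 [-0.3  0.6 -1.8]
```

To row units: 2.5 mm is 0.0033, 2 mm is 0.0027.

>>> arm_command(
  increments=[0,0,0.0013,0,0,0,-1,0,0,0.0027,0,0,0,-1,0,0,0.0033,0,0,0,-1,0,0,0.0033,0,0,0,-1],
)

```text
t: 9.9
position: [0.4304, 0.3624, 0.0841]
eef_rot: [0.707, 0.707, 0.001, 0.0]
ft_force: [-0.9, -2.0, 5.0]
gripper_width: 0.0578
finger_force: 25.0
```

To row units: -105 mm is -0.14, -85 mm is -0.1133.

>>> arm_command(
  increments=[0,0,0,0,0,0,1,0,0,0,0,0,0,1,0,0,0,0,0,0,1,0,0,0,0,0,0,1,0,0,-0.0133,0,0,0,1,0,0,-0.06,0,0,0,1,0,0,-0.1133,0,0,0,1,0,0,-0.14,0,0,0,1,0,0,-0.14,0,0,0,1],
)

```text
t: 10.65
position: [0.4316, 0.3634, 0.1936]
eef_rot: [0.707, 0.707, 0.004, 0.001]
ft_force: [-0.5, -0.9, 1.1]
gripper_width: 0.0951
finger_force: 0.0
```

To row units: -315 mm is -0.42, 147 mm is 0.196, 0.049 rad is 0.0312.

>>> arm_command(
  increments=[-0.42,0.196,0,0,0,0.0312,1,-0.42,0.196,0,0,0,0.0312,1,-0.42,0.196,0,0,0,0.0312,1,-0.42,0.196,0,0,0,0.0312,1,-0.42,0.196,0,0,0,0.0312,1,-0.42,0.196,0,0,0,0.0312,1,-0.42,0.196,0,0,0,0.0312,1,-0.42,0.196,0,0,0,0.0312,1,-0.42,0.196,0,0,0,0.0312,1,-0.42,0.196,0,0,0,0.0312,1,-0.42,0.196,0,0,0,0.0312,1,-0.42,0.196,0,0,0,0.0312,1],
)

```text
t: 11.65
position: [0.5764, 0.0484, 0.1881]
eef_rot: [0.724, 0.69, -0.0, -0.0]
ft_force: [-0.3, 1.1, 0.1]
gripper_width: 0.0952
finger_force: 0.0
```

```bash
python3 go.py 577.5 47 48 -0.049; python3 -c "
from meas import *
i,P=cloud('scene'); save('scene1.png',cv2.resize(i,(800,600)))
m=seg(P,.35,.68,.25,.48,.10,.14)
for a,b in((.35,.49),(.5,.65)): print(box(P,m&(P[...,0]>a)&(P[...,0]<b)))
i,P=cloud('top')
for a,b in((.35,.49),(.5,.65)): print(box(P,seg(P,a,b,.25,.48,.1,.14)))
print(box(P,seg(P,.53,.62,-.05,.15,.058,.075)))"
```

```text
t 11.65 pos [576.4  48.4 188.1] shift [ -1.4   1.2 140.1] rot [-0.001 -0.     0.001] w 0.09515640188437231 F 0.0 [-0.3  1.1  0.1]
(32, array([454.4, 382.5]), array([12. , 32.7]), 1.2, 'mid', array([454.7, 382.5]), 'z', np.float64(109.5))
(293, array([561.3, 359.7]), array([58.8, 61.3]), 27.5, 'mid', array([561.6, 359.1]), 'z', np.float64(121.0))
(640, array([430.9, 362.7]), array([57.3, 75.8]), 0.6, 'mid', array([430. , 362.7]), 'z', np.float64(112.3))
(437, array([559.8, 363. ]), array([58.3, 58.2]), 17.4, 'mid', array([559.3, 362.7]), 'z', np.float64(122.4))
(94, array([572.2, -28. ]), array([18.7, 32.7]), 89.2, 'mid', array([573.1, -27.9]), 'z', np.float64(65.2))
```

View pics/scene1.png

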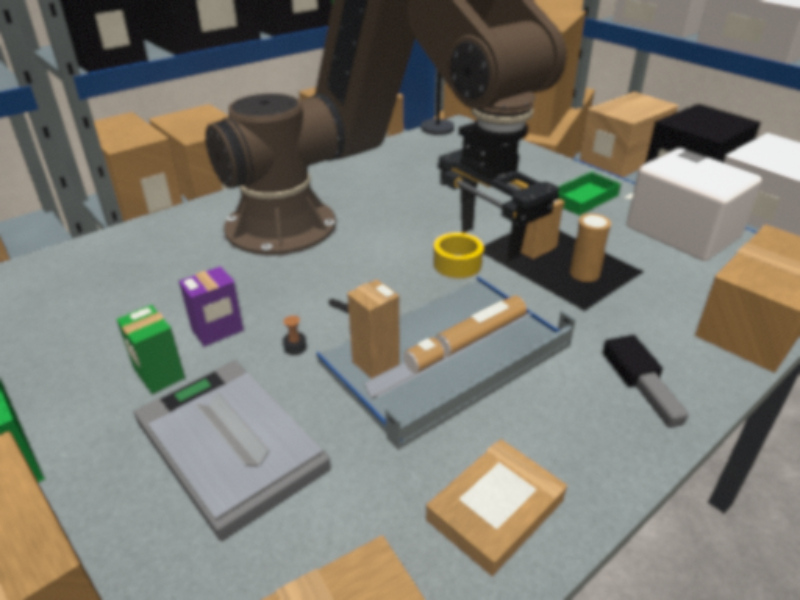

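Both parcels stand on the mat: the wide carton at (541,228) and the drum at (590,245). The tube is untouched at (485,322). I now descend on its middle.

To row units: 140 mm is 0.1867, -1.5 mm is -0.002.

>>> arm_command(
  increments=[-0.002,0.0013,0.0467,0,0,0,1,-0.002,0.0013,0.0933,0,0,0,1,-0.002,0.0013,0.1333,0,0,0,1,-0.002,0.0013,0.1667,0,0,0,1,-0.002,0.0013,0.1813,0,0,0,1,-0.002,0.0013,0.1867,0,0,0,1,-0.002,0.0013,0.1867,0,0,0,1],
)

```text
t: 12.33
position: [0.578, 0.0464, 0.0482]
eef_rot: [0.724, 0.69, -0.0, -0.0]
ft_force: [-0.8, 0.8, 0.2]
gripper_width: 0.0945
finger_force: 0.0
```

```bash
python3 go.py 577.5 47 48 -0.049
```

```text
t 12.33 pos [578.   46.4  48.2] shift [ 0.5 -0.5  0.2] rot [-0.001 -0.     0.001] w 0.09450082424435721 F 0.0 [-0.8  0.8  0.2]
```

>>> arm_command(
  increments=[0,0,0,0,0,0,-1,0,0,0,0,0,0,-1,0,0,0,0,0,0,-1,0,0,0,0,0,0,-1,0,0,0,0,0,0,-1,0,0,0,0,0,0,-1,0,0,0,0,0,0,-1,0,0,0,0,0,0,-1,0,0,0,0,0,0,-1,0,0,0,0,0,0,-1,0,0,0,0,0,0,-1],
  squeeze=15,
)

```text
t: 13.25
position: [0.578, 0.0458, 0.0482]
eef_rot: [0.724, 0.69, 0.0, -0.0]
ft_force: [0.4, -0.4, 0.6]
gripper_width: 0.0271
finger_force: 0.0
```

To row units: -175 mm is -0.2333, -165 mm is -0.22.

>>> arm_command(
  increments=[0,0,-0.0133,0,0,0,-1,0,0,-0.04,0,0,0,-1,0,0,-0.0733,0,0,0,-1,0,0,-0.1133,0,0,0,-1,0,0,-0.1533,0,0,0,-1,0,0,-0.1933,0,0,0,-1,0,0,-0.22,0,0,0,-1,0,0,-0.2333,0,0,0,-1,0,0,-0.2333,0,0,0,-1],
)

```text
t: 14.0
position: [0.5787, 0.0457, 0.2257]
eef_rot: [0.724, 0.69, 0.001, 0.001]
ft_force: [-0.8, 0.9, -0.3]
gripper_width: 0.0001
finger_force: 0.0
```

```bash
python3 go.py 521 -380.5 220 -1.549
```

```text
t 14.0 pos [578.7  45.7 225.7] shift [-428.6  -36.8    5.5] rot [ 0.003 -0.003  1.5  ] w 0.00013204757755424552 F 0.0 [-0.8  0.9 -0.3]
```

```bash
python3 -c "
from meas import *
i,P=cloud('scene'); save('scene2.png',cv2.resize(i[110:320,150:420],(800,600)))
m=seg(P,.5,.66,-.15,.2,.04,.09).astype(np.uint8);k,l,st,c=cv2.connectedComponentsWithStats(m)
for j in range(1,k):
    if st[j,4]>50: print(box(P,l==j))
"
```

```text
(1256, array([577.4,  13.5]), array([239.6,  39.4]), 87.0, 'mid', array([579.4,  10.2]), 'z', np.float64(61.2))
(270, array([ 536.9, -124.1]), array([ 5.7, 51.6]), 1.1, 'mid', array([ 536.8, -123.9]), 'z', np.float64(65.4))
```

View pics/scene2.png

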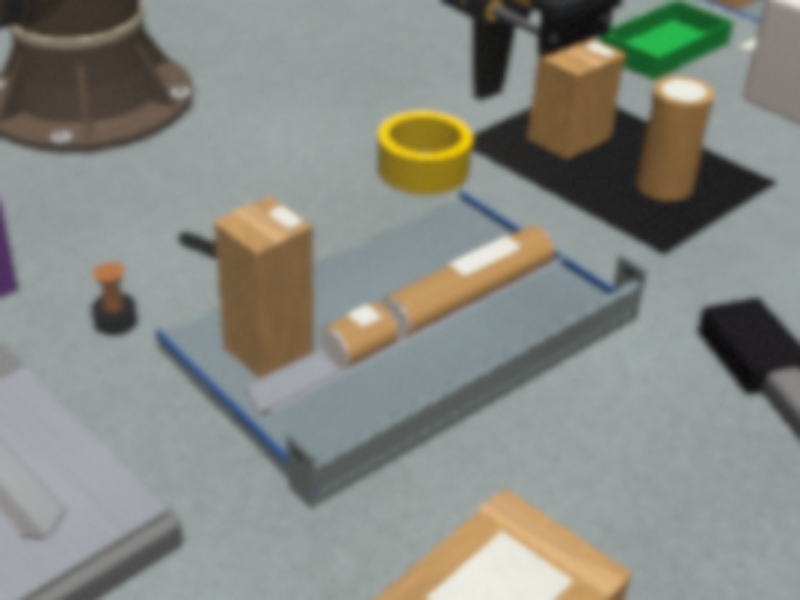

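The tube is undisturbed: in the crop it still lies in the channel around (470,280), with the short tube at (360,330). The fingers closed without holding it, so I check where the fingertips really are.

```bash
python3 -c "
from meas import *
o=env.get_obs();print(np.round(o['position']*1000,1),o['gripper_width'])
i,P=cloud('scene')
m=seg(P,.48,.68,-.06,.15,.09,.40)
q=P[m]*1000
for z in range(190,330,10):
    s=q[(q[:,2]>=z)&(q[:,2]<z+10)]
    if len(s): print(z,len(s),np.round(s.min(0)),np.round(s.max(0)),np.round(np.median(s,0)))
save('scene3.png',cv2.resize(i[30:180,230:430],(800,600)))
"
```

```text
[578.   45.8 223.8] 0.0005017241774154872
230 4 [574.  35. 239.] [582.  54. 240.] [579.  40. 240.]
240 35 [572.  33. 240.] [585.  59. 250.] [582.  39. 244.]
250 42 [570.  32. 250.] [586.  58. 260.] [584.  37. 256.]
260 45 [570.  32. 260.] [587.  55. 270.] [585.  37. 265.]
270 49 [569.  32. 270.] [589.  55. 280.] [586.  35. 275.]
280 52 [566.  33. 280.] [589.  55. 290.] [585.  36. 285.]
290 57 [567.  32. 290.] [591.  57. 300.] [587.  35. 295.]
300 40 [566.  32. 300.] [593.  55. 310.] [587.  35. 303.]
310 60 [493.   8. 312.] [661.  76. 320.] [602.  39. 318.]
320 270 [494.   6. 320.] [662.  75. 330.] [601.  22. 326.]
```

View pics/scene3.png

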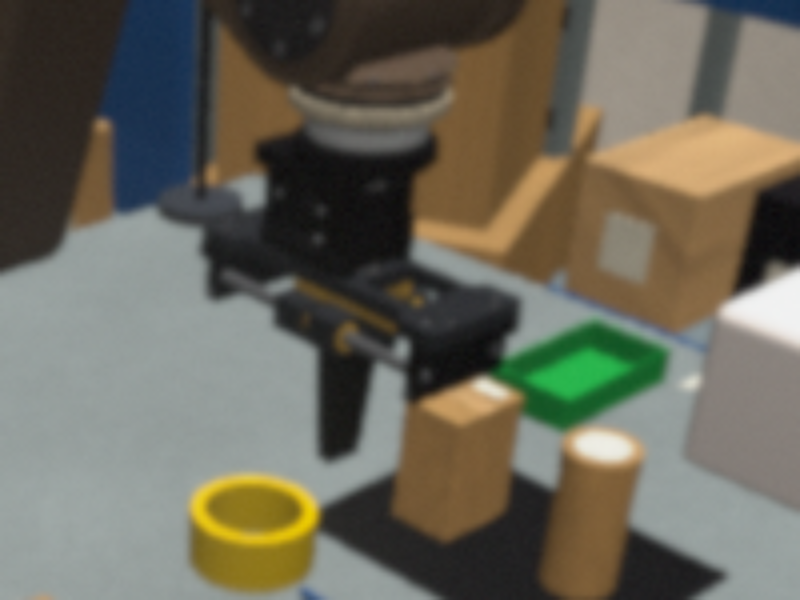

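The lowest finger points are at z≈239 mm while the TCP reads 224. So the tips sit about 15 mm above the reported TCP, not 14 mm below it. I need to go about 27 mm lower than I planned.

To row units: 120 mm is 0.16, 110 mm is 0.1467.

>>> arm_command(
  increments=[0,0,0,0,0,0,1,0,0,0,0,0,0,1,0,0,0.04,0,0,0,1,0,0,0.08,0,0,0,1,0,0,0.12,0,0,0,1,0,0,0.1467,0,0,0,1,0,0,0.16,0,0,0,1,0,0,0.16,0,0,0,1,0,0,0.16,0,0,0,1,0,0,0.16,0,0,0,1,0,0,0.16,0,0,0,1,0,0,0.16,0,0,0,1],
)

```text
t: 15.1
position: [0.5785, 0.0457, 0.1044]
eef_rot: [0.724, 0.69, 0.001, 0.001]
ft_force: [-0.7, 0.1, 0.4]
gripper_width: 0.0748
finger_force: 0.0
```

To row units: 82 mm is 0.1093, 80 mm is 0.1067.

>>> arm_command(
  increments=[0,0,0.0267,0,0,0,1,0,0,0.0533,0,0,0,1,0,0,0.0733,0,0,0,1,0,0,0.0907,0,0,0,1,0,0,0.1,0,0,0,1,0,0,0.1067,0,0,0,1,0,0,0.1093,0,0,0,1,0,0,0.1093,0,0,0,1],
)

```text
t: 15.77
position: [0.5782, 0.0458, 0.0215]
eef_rot: [0.724, 0.69, 0.0, 0.0]
ft_force: [0.2, -0.8, 0.5]
gripper_width: 0.0949
finger_force: 0.0
```

```bash
python3 go.py 577.5 47 21 -0.049; python3 -c "
from meas import *
o=env.get_obs()
i,P=cloud('scene'); hsv=i.max(-1)
m=seg(P,.60,.66,0,.1,.018,.4)&(hsv<70)
q=P[m]*1000
for z in range(15,110,5):
    s=q[(q[:,2]>=z)&(q[:,2]<z+5)]
    if len(s): print(z,len(s),np.round(s.min(0)),np.round(s.max(0)),np.round(np.median(s,0)))
save('scene4.png',cv2.resize(i[100:250,230:430],(800,600)))
"
```

```text
t 15.77 pos [578.2  45.8  21.5] shift [ 1.2 -0.8  0.5] rot [ 0. -0.  0.] w 0.09494219436430443 F 0.0 [ 0.2 -0.8  0.5]
40 4 [628.  34.  42.] [630.  47.  43.] [629.  38.  43.]
45 5 [629.  32.  47.] [633.  45.  50.] [632.  36.  48.]
50 8 [629.  31.  50.] [634.  45.  55.] [632.  36.  54.]
55 9 [631.  32.  55.] [634.  50.  59.] [632.  41.  56.]
60 8 [629.  31.  61.] [635.  49.  65.] [633.  38.  63.]
65 9 [631.  31.  65.] [635.  49.  69.] [634.  39.  68.]
70 9 [631.  30.  71.] [636.  48.  75.] [635.  34.  72.]
75 13 [628.  31.  75.] [637.  50.  80.] [635.  36.  78.]
80 10 [629.  30.  80.] [637.  50.  84.] [636.  39.  83.]
85 6 [630.  31.  85.] [637.  34.  90.] [633.  33.  87.]
90 2 [631.  31.  90.] [635.  31.  94.] [633.  31.  92.]
95 1 [631.  30.  98.] [631.  30.  98.] [631.  30.  98.]
```

View pics/scene4.png

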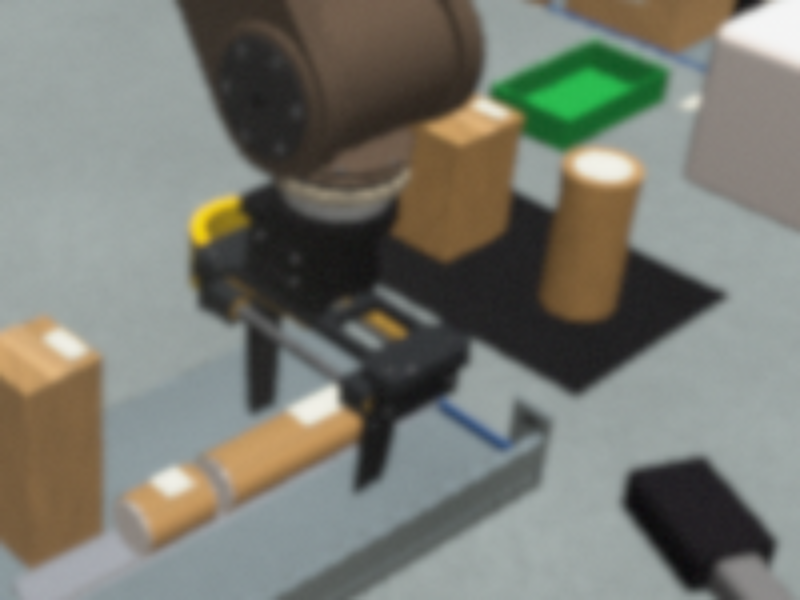

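The open fingers straddle the tube, with tips at about z 38–40 mm. The rear tip is at crop (370,485) and the front tip at (262,408). I go 4 mm lower and close.

>>> arm_command(
  increments=[0.0007,-0.0007,0.0053,0,0,0,1,0.0007,-0.0007,0.0053,0,0,0,1,0.0007,-0.0007,0.0053,0,0,0,-1,0.0007,-0.0007,0.0053,0,0,0,-1,0.0007,-0.0007,0.0053,0,0,0,-1,0.0007,-0.0007,0.0053,0,0,0,-1,0.0007,-0.0007,0.0053,0,0,0,-1,0.0007,-0.0007,0.0053,0,0,0,-1,0.0007,-0.0007,0.0053,0,0,0,-1,0.0007,-0.0007,0.0053,0,0,0,-1,0.0007,-0.0007,0.0053,0,0,0,-1,0.0007,-0.0007,0.0053,0,0,0,-1],
  squeeze=15,
)

```text
t: 16.82
position: [0.5771, 0.0463, 0.0172]
eef_rot: [0.724, 0.69, -0.0, -0.0]
ft_force: [-2.5, -0.7, 1.4]
gripper_width: 0.0397
finger_force: 15.0
```

>>> arm_command(
  increments=[0,0,0,0,0,0,-1,0,0,0,0,0,0,-1],
)

```text
t: 16.98
position: [0.5772, 0.0463, 0.0172]
eef_rot: [0.724, 0.69, -0.0, -0.0]
ft_force: [-4.3, 0.3, 3.0]
gripper_width: 0.0393
finger_force: 15.0
```

To row units: -195 mm is -0.26, -190 mm is -0.2533.

>>> arm_command(
  increments=[0,0,-0.0133,0,0,0,-1,0,0,-0.04,0,0,0,-1,0,0,-0.0733,0,0,0,-1,0,0,-0.1133,0,0,0,-1,0,0,-0.1533,0,0,0,-1,0,0,-0.1933,0,0,0,-1,0,0,-0.2267,0,0,0,-1,0,0,-0.2533,0,0,0,-1,0,0,-0.26,0,0,0,-1,0,0,-0.26,0,0,0,-1],
)

```text
t: 17.82
position: [0.5781, 0.0463, 0.2138]
eef_rot: [0.724, 0.69, 0.001, 0.001]
ft_force: [-1.0, 0.9, -1.1]
gripper_width: 0.0397
finger_force: 15.0
```

```bash
python3 go.py 521 -380.5 212 -1.549
```

```text
t 17.82 pos [578.1  46.3 213.8] shift [-429.   -36.2    1.6] rot [ 0.003 -0.003  1.5  ] w 0.03966828459495201 F 14.999008029699326 [-1.   0.9 -1.1]
```

To row units: -400 mm is -0.5333, -368 mm is -0.4907, 1.36 rad is 0.8658.

>>> arm_command(
  increments=[-0.02,-0.0013,0,0,0,0.0318,-1,-0.06,-0.0053,0,0,0,0.1019,-1,-0.1067,-0.0093,0,0,0,0.1783,-1,-0.1547,-0.0133,0,0,0,0.2546,-1,-0.2027,-0.0173,0,0,0,0.331,-1,-0.2507,-0.0213,0,0,0,0.4074,-1,-0.2987,-0.0253,0,0,0,0.4838,-1,-0.3467,-0.0293,0,0,0,0.5602,-1,-0.3947,-0.0333,0,0,0,0.6366,-1,-0.4427,-0.0373,0,0,0,0.713,-1,-0.4907,-0.0413,0,0,0,0.7894,-1,-0.5333,-0.0453,0,0,0,0.8658,-1],
)

```text
t: 18.82
position: [0.523, -0.3535, 0.2102]
eef_rot: [0.997, 0.078, -0.001, -0.001]
ft_force: [0.6, -0.3, -1.4]
gripper_width: 0.0399
finger_force: 15.0
```

```bash
python3 go.py 521 -380.5 212 -1.549
```

```text
t 18.82 pos [ 523.  -353.5  210.2] shift [-6.2 26.3 -1.8] rot [-0.002  0.002  0.133] w 0.03986885835285432 F 14.994277507066727 [ 0.6 -0.3 -1.4]
```

To row units: 120 mm is 0.16, 115 mm is 0.1533, 0.133 rad is 0.0847.

>>> arm_command(
  increments=[-0.008,0.02,0,0,0,0.0446,-1,-0.008,0.0347,0,0,0,0.0847,-1,-0.008,0.0347,0,0,0,0.0847,-1,-0.008,0.0347,0.04,0,0,0.0847,-1,-0.008,0.0347,0.0867,0,0,0.0847,-1,-0.008,0.0347,0.1267,0,0,0.0847,-1,-0.008,0.0347,0.1533,0,0,0.0847,-1,-0.008,0.0347,0.16,0,0,0.0847,-1,-0.008,0.0347,0.16,0,0,0.0847,-1,-0.008,0.0347,0.16,0,0,0.0847,-1],
)

```text
t: 19.65
position: [0.5227, -0.3779, 0.0927]
eef_rot: [1.0, 0.015, 0.0, 0.0]
ft_force: [-0.0, -0.6, -0.5]
gripper_width: 0.0397
finger_force: 15.0
```

```bash
python3 go.py 521 -380.5 44 -1.549; python3 -c "
from meas import *
for n in('scene','top'):
    i,P=cloud(n)
    m=seg(P,.40,.65,-.45,-.3,.112,.13)
    print(box(P,m))
    if n=='scene': save('scene5.png',cv2.resize(i[170:370,60:330],(800,600)))
"
```

```text
t 19.65 pos [ 522.7 -377.9   92.7] shift [-1.8  2.5 48.7] rot [ 0.    -0.     0.008] w 0.03969038840089961 F 14.998650401830673 [-0.  -0.6 -0.5]
(241, array([ 538.6, -377.2]), array([150. ,  52.2]), 7.5, 'mid', array([ 565.3, -379.2]), 'z', np.float64(124.2))
(25, array([ 591.6, -355.6]), array([39.9,  5.2]), 1.2, 'mid', array([ 590.9, -355.3]), 'z', np.float64(127.7))
```

View pics/scene5.png

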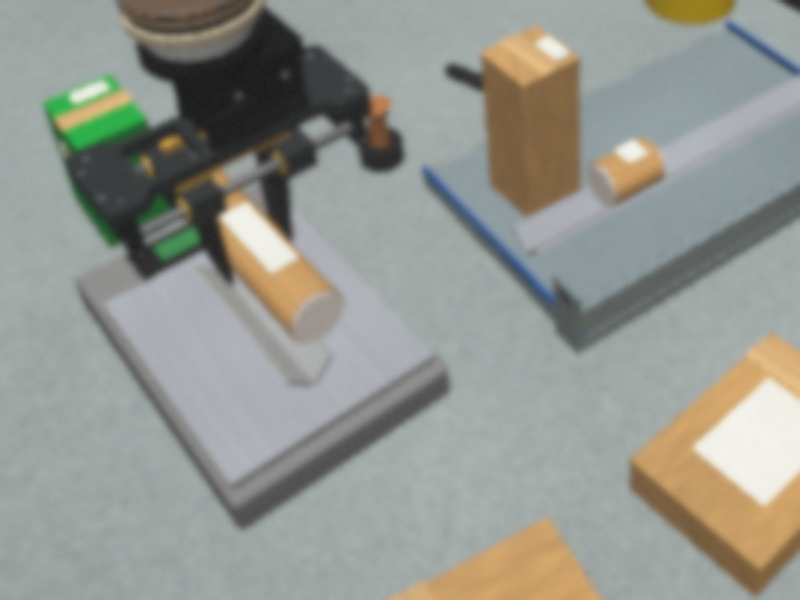

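The tube is held level above the V, its axis lined up with the cradle; its end is at crop (316,315) and the cradle end at (310,370). Now lower it.

To row units: 48.5 mm is 0.0647, 2.5 mm is 0.0033, 0.008 rad is 0.0051.

>>> arm_command(
  increments=[-0.002,0.0033,0,0,0,0.0051,-1,-0.002,0.0033,0.0267,0,0,0.0051,-1,-0.002,0.0033,0.0467,0,0,0.0051,-1,-0.002,0.0033,0.0573,0,0,0.0051,-1,-0.002,0.0033,0.0627,0,0,0.0051,-1,-0.002,0.0033,0.0647,0,0,0.0051,-1,-0.002,0.0033,0.0647,0,0,0.0051,-1,-0.002,0.0033,0.0647,0,0,0.0051,-1],
)

```text
t: 20.42
position: [0.5212, -0.381, 0.0445]
eef_rot: [1.0, 0.01, 0.0, 0.0]
ft_force: [0.8, 0.2, -0.3]
gripper_width: 0.0396
finger_force: 15.0
```

To row units: 1.5 mm is 0.002, 1 mm is 0.0013.

>>> arm_command(
  increments=[0,0,0.0013,0,0,0,-1,0,0,0.002,0,0,0,-1,0,0,0.002,0,0,0,-1],
)

```text
t: 20.67
position: [0.5211, -0.381, 0.0427]
eef_rot: [1.0, 0.01, 0.0, 0.0]
ft_force: [0.5, -0.3, 1.3]
gripper_width: 0.0395
finger_force: 15.0
```

To row units: -160 mm is -0.2133, -135 mm is -0.18.

>>> arm_command(
  increments=[0,0,0.0011,0,0,0,-1,0,0,0.0011,0,0,0,-1,0,0,0.0011,0,0,0,0,0,0,0.0011,0,0,0,0.5,0,0,0.0011,0,0,0,0.5,0,0,0.0011,0,0,0,0.5,0,0,0.0011,0,0,0,0.5,0,0,-0.0267,0,0,0,0.5,0,0,-0.0733,0,0,0,0.5,0,0,-0.1267,0,0,0,0.5,0,0,-0.18,0,0,0,0.5,0,0,-0.2133,0,0,0,1],
)

```text
t: 21.67
position: [0.5214, -0.3811, 0.2063]
eef_rot: [1.0, 0.01, 0.001, 0.001]
ft_force: [0.0, -0.7, 0.3]
gripper_width: 0.0742
finger_force: 0.0
```

```bash
python3 go.py 430.4 362.4 200 0;python3 -c "
from meas import *
for n in('scene','top'):
    i,P=cloud(n)
    m=seg(P,.40,.65,-.45,-.3,.08,.105)
    print(box(P,m))
    if n=='scene': save('scene6.png',cv2.resize(i[170:370,60:330],(800,600)))
"
```

```text
t 21.67 pos [ 521.4 -381.1  206.3] shift [ -75.5 -745.3    4.3] rot [ 0.004 -0.    -1.55 ] w 0.07420478511925754 F 0.0 [ 0.  -0.7  0.3]
(1149, array([ 523.2, -381.5]), array([174.3,  37.4]), 1.7, 'mid', array([ 525.2, -382. ]), 'z', np.float64(90.2))
(95, array([ 547.8, -371.9]), array([ 31.8, 123.4]), 88.8, 'mid', array([ 548.6, -371.7]), 'z', np.float64(87.3))
```

View pics/scene6.png

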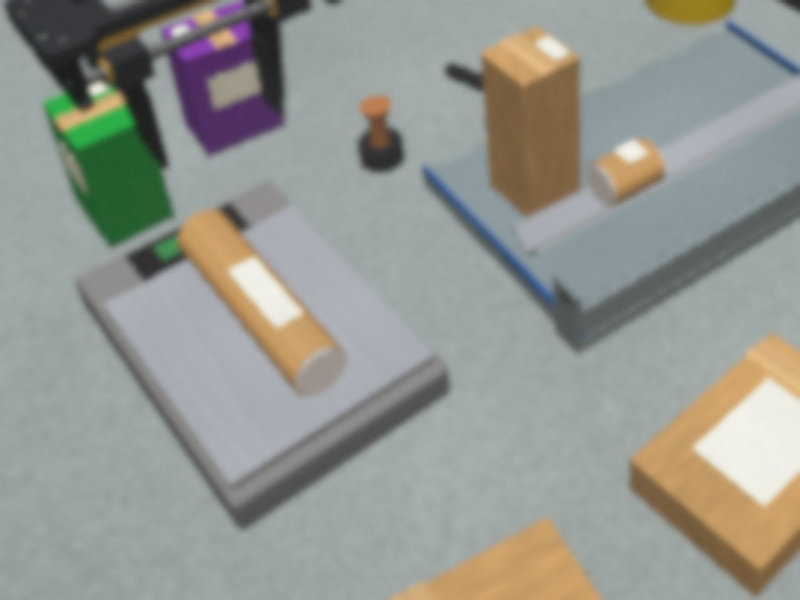

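The long tube lies in the cradle, centred at about (523,-381); its ends are at crop (205,230) and (318,368). Now back to the mat for the wide carton.

To row units: -745 mm is -0.9933, -75 mm is -0.1, -1.55 rad is -0.9868.

>>> arm_command(
  increments=[-0.1,-0.9933,0.0053,0,0,-0.9868,1,-0.1,-0.9933,0.0053,0,0,-0.9868,1,-0.1,-0.9933,0.0053,0,0,-0.9868,1,-0.1,-0.9933,0.0053,0,0,-0.9868,1,-0.1,-0.9933,0.0053,0,0,-0.9868,1,-0.1,-0.9933,0.0053,0,0,-0.9868,1,-0.1,-0.9933,0.0053,0,0,-0.9868,1,-0.1,-0.9933,0.0053,0,0,-0.9868,1,-0.1,-0.9933,0.0053,0,0,-0.9868,1,-0.1,-0.9933,0.0053,0,0,-0.9868,1,-0.1,-0.9933,0.0053,0,0,-0.9868,1,-0.1,-0.9933,0.0053,0,0,-0.9868,1],
)

```text
t: 22.77
position: [0.4594, 0.1174, 0.1988]
eef_rot: [0.722, 0.691, -0.0, -0.0]
ft_force: [1.1, 0.1, 0.1]
gripper_width: 0.0949
finger_force: 0.0
```

```bash
python3 go.py 430.4 362.4 200 0
```

```text
t 22.77 pos [459.4 117.4 198.8] shift [243.5 -39.7  -1.2] rot [-0.001  0.    -0.044] w 0.09489205301279444 F 0.0 [1.1 0.1 0.1]
```

To row units: 243 mm is 0.324, -40 mm is -0.0533, -0.044 rad is -0.028.

>>> arm_command(
  increments=[0.324,-0.0533,0,0,0,-0.028,1,0.324,-0.0533,0,0,0,-0.028,1,0.324,-0.0533,0,0,0,-0.028,1,0.324,-0.0533,0,0,0,-0.028,1,0.324,-0.0533,0,0,0,-0.028,1,0.324,-0.0533,0,0,0,-0.028,1,0.324,-0.0533,0,0,0,-0.028,1,0.324,-0.0533,0,0,0,-0.028,1,0.324,-0.0533,0,0,0,-0.028,1],
)

```text
t: 23.52
position: [0.4321, 0.3598, 0.1986]
eef_rot: [0.709, 0.705, -0.001, -0.0]
ft_force: [0.9, -0.4, -0.1]
gripper_width: 0.0952
finger_force: 0.0
```

```bash
python3 go.py 430.4 362.4 72 0
```

```text
t 23.52 pos [432.1 359.8 198.6] shift [  2.7  -1.6 126.6] rot [-0.001  0.001 -0.005] w 0.09517707702487974 F 0.0 [ 0.9 -0.4 -0.1]
```

To row units: 126.5 mm is 0.1687, 124 mm is 0.1653, -0.005 rad is -0.0032.

>>> arm_command(
  increments=[0.0033,-0.002,0,0,0,-0.0032,1,0.0033,-0.002,0.04,0,0,-0.0032,1,0.0033,-0.002,0.0867,0,0,-0.0032,1,0.0033,-0.002,0.1267,0,0,-0.0032,1,0.0033,-0.002,0.1533,0,0,-0.0032,1,0.0033,-0.002,0.1653,0,0,-0.0032,1,0.0033,-0.002,0.1687,0,0,-0.0032,1,0.0033,-0.002,0.1687,0,0,-0.0032,1],
)

```text
t: 24.18
position: [0.4316, 0.3623, 0.0733]
eef_rot: [0.708, 0.706, -0.0, -0.0]
ft_force: [0.2, -0.5, -0.1]
gripper_width: 0.0952
finger_force: 0.0
```

>>> arm_command(
  increments=[0,0,0,0,0,0,-1,0,0,0,0,0,0,-1,0,0,0,0,0,0,-1,0,0,0,0,0,0,-1,0,0,0,0,0,0,-1,0,0,0,0,0,0,-1,0,0,0,0,0,0,-1,0,0,0,0,0,0,-1],
  squeeze=25,
)

```text
t: 24.85
position: [0.4312, 0.3629, 0.0733]
eef_rot: [0.707, 0.707, 0.0, -0.0]
ft_force: [-1.2, -0.2, 3.6]
gripper_width: 0.0579
finger_force: 25.0
```

```bash
python3 go.py 512.2 -11.8 142 0
```

```text
t 24.85 pos [431.2 362.9  73.3] shift [-374.6   81.4  -68.8] rot [ 0.    -0.    -0.001] w 0.057889069565449355 F 24.97521221637726 [-1.2 -0.2  3.6]
```

To row units: -300 mm is -0.4, -265 mm is -0.3533.

>>> arm_command(
  increments=[0,0,-0.0267,0,0,0,-1,0,0,-0.06,0,0,0,-1,0,0,-0.0867,0,0,0,-1,-0.0267,0.0053,-0.0933,0,0,0,-1,-0.0733,0.0133,-0.0933,0,0,0,-1,-0.12,0.024,-0.0933,0,0,0,-1,-0.1667,0.0347,-0.0933,0,0,0,-1,-0.2133,0.0453,-0.0933,0,0,0,-1,-0.26,0.056,-0.0933,0,0,0,-1,-0.3067,0.0667,-0.0933,0,0,0,-1,-0.3533,0.0773,-0.0933,0,0,0,-1,-0.4,0.088,-0.0933,0,0,0,-1],
)

```text
t: 25.85
position: [0.4967, 0.061, 0.1429]
eef_rot: [0.707, 0.707, -0.0, -0.0]
ft_force: [1.2, 0.9, -2.0]
gripper_width: 0.058
finger_force: 25.0
```

>>> arm_command(
  increments=[-0.0467,0.0093,0,0,0,0,-1,-0.08,0.016,0,0,0,0,-1,-0.096,0.02,0,0,0,0,-1,-0.0987,0.02,0,0,0,0,-1,-0.0987,0.02,0,0,0,0,-1,-0.0987,0.02,0,0,0,0,-1],
)

```text
t: 26.35
position: [0.5114, -0.0103, 0.1429]
eef_rot: [0.707, 0.707, -0.0, -0.0]
ft_force: [-0.5, 0.6, -2.6]
gripper_width: 0.0578
finger_force: 25.0
```

```bash
python3 go.py 512.2 -11.3 85.5 0
```

```text
t 26.35 pos [511.4 -10.3 142.9] shift [-1.   0.9 57.4] rot [-0.001 -0.    -0.001] w 0.057807509917343625 F 24.971001148223877 [-0.5  0.6 -2.6]
```

To row units: 57.5 mm is 0.0767, 56.5 mm is 0.0753.

>>> arm_command(
  increments=[-0.0013,0.0011,0.0133,0,0,0,-1,-0.0013,0.0011,0.04,0,0,0,-1,-0.0013,0.0011,0.06,0,0,0,-1,-0.0013,0.0011,0.0707,0,0,0,-1,-0.0013,0.0011,0.0753,0,0,0,-1,-0.0013,0.0011,0.0767,0,0,0,-1,-0.0013,0.0011,0.0767,0,0,0,-1],
)

```text
t: 26.93
position: [0.5127, -0.012, 0.0857]
eef_rot: [0.707, 0.707, 0.0, 0.0]
ft_force: [-0.1, -0.5, -2.3]
gripper_width: 0.0575
finger_force: 25.0
```

To row units: 1.3 mm is 0.0017, 0.7 mm is 0.0009.

>>> arm_command(
  increments=[0,0,0.0009,0,0,0,-1,0,0,0.0017,0,0,0,-1,0,0,0.0017,0,0,0,-1,0,0,0.0017,0,0,0,-1],
)

```text
t: 27.27
position: [0.5127, -0.0124, 0.0846]
eef_rot: [0.707, 0.707, 0.0, 0.0]
ft_force: [-0.5, 0.8, -1.8]
gripper_width: 0.0581
finger_force: 25.0
```

To row units: 1 mm is 0.0013, 0.6 mm is 0.0008.

>>> arm_command(
  increments=[0,0,0.0008,0,0,0,-1,0,0,0.0013,0,0,0,-1,0,0,0.0013,0,0,0,-1],
)

```text
t: 27.52
position: [0.5127, -0.0123, 0.0842]
eef_rot: [0.707, 0.707, 0.0, 0.0]
ft_force: [-3.6, 1.0, 11.0]
gripper_width: 0.0581
finger_force: 25.0
```

To row units: -115 mm is -0.1533, -105 mm is -0.14.

>>> arm_command(
  increments=[0,0,0,0,0,0,1,0,0,0,0,0,0,1,0,0,0,0,0,0,1,0,0,0,0,0,0,1,0,0,-0.0133,0,0,0,1,0,0,-0.06,0,0,0,1,0,0,-0.1133,0,0,0,1,0,0,-0.14,0,0,0,1,0,0,-0.1533,0,0,0,1,0,0,-0.1533,0,0,0,1],
)

```text
t: 28.35
position: [0.5132, -0.0124, 0.2004]
eef_rot: [0.707, 0.707, 0.001, 0.002]
ft_force: [0.3, 0.6, -0.6]
gripper_width: 0.095
finger_force: 0.0
```

To row units: 375 mm is 0.5, 48 mm is 0.064.

>>> arm_command(
  increments=[0.5,0.064,0,0,0,0,1,0.5,0.064,0,0,0,0,1,0.5,0.064,0,0,0,0,1,0.5,0.064,0,0,0,0,1,0.5,0.064,0,0,0,0,1,0.5,0.064,0,0,0,0,1,0.5,0.064,0,0,0,0,1,0.5,0.064,0,0,0,0,1,0.5,0.064,0,0,0,0,1,0.5,0.064,0,0,0,0,1,0.5,0.064,0,0,0,0,1,0.5,0.064,0,0,0,0,1],
)

```text
t: 29.35
position: [0.5603, 0.3621, 0.1963]
eef_rot: [0.707, 0.707, -0.001, -0.0]
ft_force: [0.0, -0.3, -0.3]
gripper_width: 0.0955
finger_force: 0.0
```

```bash
python3 go.py 560.4 362.4 75 0; python3 -c "
from meas import *
for n in('scene','top'):
    i,P=cloud(n)
    print(box(P,seg(P,.46,.57,-.08,.08,.115,.14)), box(P,seg(P,.35,.68,.25,.48,.11,.14)))"
```

```text
t 29.35 pos [560.3 362.1 196.3] shift [  0.4   0.5 121.3] rot [-0.003  0.002 -0.   ] w 0.0954836219570347 F 0.0 [ 0.  -0.3 -0.3]
(477, array([512.1, -14.8]), array([61.6, 77.6]), 0.3, 'mid', array([512.9, -15.8]), 'z', np.float64(122.4)) (227, array([560.5, 360.8]), array([58.6, 59.6]), 13.1, 'mid', array([561. , 360.5]), 'z', np.float64(121.8))
(658, array([512.6, -13.2]), array([73.4, 54.8]), 89.2, 'mid', array([512.4, -13.2]), 'z', np.float64(123.5)) (277, array([562.3, 353.5]), array([58.5, 39.6]), 13.0, 'mid', array([559.7, 354.1]), 'z', np.float64(122.7))
```

To row units: 121 mm is 0.1613, 113 mm is 0.1507.

>>> arm_command(
  increments=[0,0,0.04,0,0,0,1,0,0,0.0867,0,0,0,1,0,0,0.1267,0,0,0,1,0,0,0.1507,0,0,0,1,0,0,0.1613,0,0,0,1,0,0,0.1613,0,0,0,1,0,0,0.1613,0,0,0,1],
)

```text
t: 30.03
position: [0.5616, 0.3621, 0.0782]
eef_rot: [0.708, 0.706, 0.0, 0.0]
ft_force: [-0.9, 0.7, 0.8]
gripper_width: 0.095
finger_force: 0.0
```

>>> arm_command(
  increments=[0,0,0,0,0,0,-1,0,0,0,0,0,0,-1,0,0,0,0,0,0,-1,0,0,0,0,0,0,-1,0,0,0,0,0,0,-1,0,0,0,0,0,0,-1,0,0,0,0,0,0,-1,0,0,0,0,0,0,-1],
  squeeze=25,
)

```text
t: 30.7
position: [0.5609, 0.3627, 0.0774]
eef_rot: [0.707, 0.707, 0.0, -0.0]
ft_force: [-1.3, -0.4, 2.8]
gripper_width: 0.0578
finger_force: 25.0
```

```bash
python3 go.py 520.1 99.3 87 0
```

```text
t 30.7 pos [560.9 362.7  77.4] shift [-263.5  -40.5   -9.6] rot [-0.    -0.    -0.001] w 0.05778059954758342 F 24.97827261686325 [-1.3 -0.4  2.8]
```

To row units: -263 mm is -0.3507, -40.5 mm is -0.054.

>>> arm_command(
  increments=[0,0,-0.0267,0,0,0,-1,0,0,-0.06,0,0,0,-1,0,0,-0.0867,0,0,0,-1,-0.0267,-0.004,-0.0933,0,0,0,-1,-0.0733,-0.0107,-0.0933,0,0,0,-1,-0.12,-0.0187,-0.0933,0,0,0,-1,-0.1667,-0.0267,-0.0933,0,0,0,-1,-0.2133,-0.0347,-0.0933,0,0,0,-1,-0.26,-0.0427,-0.0933,0,0,0,-1,-0.3067,-0.0507,-0.0933,0,0,0,-1,-0.34,-0.0533,-0.0933,0,0,0,-1,-0.3507,-0.054,-0.0933,0,0,0,-1],
)

```text
t: 31.7
position: [0.5194, 0.0967, 0.147]
eef_rot: [0.708, 0.706, -0.001, -0.0]
ft_force: [0.4, -0.0, -4.7]
gripper_width: 0.0575
finger_force: 25.0
```

>>> arm_command(
  increments=[0,0,0,0,0,0,-1,0,0,0,0,0,0,-1,0,0,0,0,0,0,-1],
)

```text
t: 31.95
position: [0.5203, 0.1007, 0.1471]
eef_rot: [0.707, 0.707, 0.0, -0.0]
ft_force: [-0.1, -0.4, -3.8]
gripper_width: 0.0578
finger_force: 25.0
```

```bash
python3 go.py 520.1 99.3 89.5 0
```

```text
t 31.95 pos [520.3 100.7 147.1] shift [-1.4 -0.2 57.6] rot [-0. -0. -0.] w 0.05783408354620594 F 24.980600774288177 [-0.1 -0.4 -3.8]
```

To row units: 57.5 mm is 0.0767, 56.5 mm is 0.0753.

>>> arm_command(
  increments=[-0.0013,0,0.0133,0,0,0,-1,-0.0013,0,0.04,0,0,0,-1,-0.0013,0,0.06,0,0,0,-1,-0.0013,0,0.0707,0,0,0,-1,-0.0013,0,0.0753,0,0,0,-1,-0.0013,0,0.0767,0,0,0,-1,-0.0013,0,0.0767,0,0,0,-1],
)

```text
t: 32.53
position: [0.5204, 0.099, 0.0898]
eef_rot: [0.707, 0.707, 0.0, 0.0]
ft_force: [0.1, -0.5, -2.8]
gripper_width: 0.0575
finger_force: 25.0
```

>>> arm_command(
  increments=[0,0,0.0009,0,0,0,-1,0,0,0.0017,0,0,0,-1,0,0,0.0017,0,0,0,-1,0,0,0.0017,0,0,0,-1],
)

```text
t: 32.87
position: [0.5203, 0.0987, 0.0888]
eef_rot: [0.707, 0.707, 0.0, 0.0]
ft_force: [-0.4, 0.6, -3.1]
gripper_width: 0.0578
finger_force: 25.0
```

To row units: 1.2 mm is 0.0016, 0.7 mm is 0.0009.

>>> arm_command(
  increments=[0,0,0.0009,0,0,0,-1,0,0,0.0016,0,0,0,-1,0,0,0.0016,0,0,0,-1],
)

```text
t: 33.12
position: [0.5204, 0.0988, 0.0883]
eef_rot: [0.707, 0.707, 0.0, 0.0]
ft_force: [-2.8, 0.7, 8.9]
gripper_width: 0.0578
finger_force: 25.0
```

Touched down; release, rise and clear away to the left.

To row units: -115 mm is -0.1533, -105 mm is -0.14.

>>> arm_command(
  increments=[0,0,0,0,0,0,1,0,0,0,0,0,0,1,0,0,0,0,0,0,1,0,0,0,0,0,0,1,0,0,-0.0133,0,0,0,1,0,0,-0.06,0,0,0,1,0,0,-0.1133,0,0,0,1,0,0,-0.14,0,0,0,1,0,0,-0.1533,0,0,0,1,0,0,-0.1533,0,0,0,1],
)

```text
t: 33.95
position: [0.5209, 0.0988, 0.2045]
eef_rot: [0.707, 0.707, 0.002, 0.001]
ft_force: [1.1, 0.2, -0.2]
gripper_width: 0.095
finger_force: 0.0
```

To row units: 350 mm is 0.4667, -60 mm is -0.08.

>>> arm_command(
  increments=[0.4667,-0.08,-0.0267,0,0,0,1,0.4667,-0.08,-0.0267,0,0,0,1,0.4667,-0.08,-0.0267,0,0,0,1,0.4667,-0.08,-0.0267,0,0,0,1,0.4667,-0.08,-0.0267,0,0,0,1,0.4667,-0.08,-0.0267,0,0,0,1,0.4667,-0.08,-0.0267,0,0,0,1,0.4667,-0.08,-0.0267,0,0,0,1,0.4667,-0.08,-0.0267,0,0,0,1,0.4667,-0.08,-0.0267,0,0,0,1,0.4667,-0.08,-0.0267,0,0,0,1,0.4667,-0.08,-0.0267,0,0,0,1],
)

```text
t: 34.95
position: [0.4602, 0.448, 0.2207]
eef_rot: [0.707, 0.707, -0.001, -0.0]
ft_force: [-0.4, -0.1, -0.5]
gripper_width: 0.0948
finger_force: 0.0
```

```bash
python3 -c "
from meas import *
for n in('scene','top'):
    i,P=cloud(n); save(n+'9.png',cv2.resize(i,(800,600)))
    print('wide',box(P,seg(P,.46,.57,-.08,.05,.115,.1285)))
    print('drum',box(P,seg(P,.46,.57,.05,.15,.126,.14)))
    print('tall',box(P,seg(P,.46,.57,-.18,-.08,.145,.165)))
    print('short',box(P,seg(P,.543,.6,-.15,0,.058,.075)))
    print('long',box(P,seg(P,.40,.65,-.45,-.3,.08,.105)))
print(env.get_obs()['joint_vel'].round(3))"
```

```text
wide (489, array([512.5, -15.6]), array([61.5, 77.6]), 0.2, 'mid', array([513.3, -15.8]), 'z', np.float64(122.2))
drum (268, array([519.1,  96.9]), array([57.9, 61.3]), 44.3, 'mid', array([520.4,  96.3]), 'z', np.float64(132.8))
tall (448, array([ 509.7, -127.4]), array([57.7, 58.1]), 89.8, 'mid', array([ 510.1, -127.5]), 'z', np.float64(154.4))
short (220, array([573.3, -78.4]), array([54.2, 33.5]), 85.6, 'mid', array([572.8, -79.1]), 'z', np.float64(64.4))
long (1153, array([ 523.5, -381.1]), array([174. ,  38.3]), 1.3, 'mid', array([ 525.3, -382. ]), 'z', np.float64(90.2))
wide (650, array([512.4, -13.2]), array([73.4, 54.6]), 89.3, 'mid', array([512.4, -13.2]), 'z', np.float64(123.2))
drum (419, array([519.7,  99.6]), array([55.7, 58. ]), 2.3, 'mid', array([520.2,  99.6]), 'z', np.float64(133.9))
tall (486, array([ 510. , -123.6]), array([53. , 56.8]), 88.1, 'mid', array([ 509.5, -123.7]), 'z', np.float64(154.9))
short (229, array([570.6, -75.8]), array([50.7, 35.2]), 89.5, 'mid', array([571.6, -74.4]), 'z', np.float64(65.2))
long (858, array([ 522.6, -378.6]), array([174.1,  39.9]), 2.0, 'mid', array([ 522.1, -378.2]), 'z', np.float64(89.8))
[-0.005 -0.01  -0.009  0.001  0.004  0.001]
```

View pics/scene9.png

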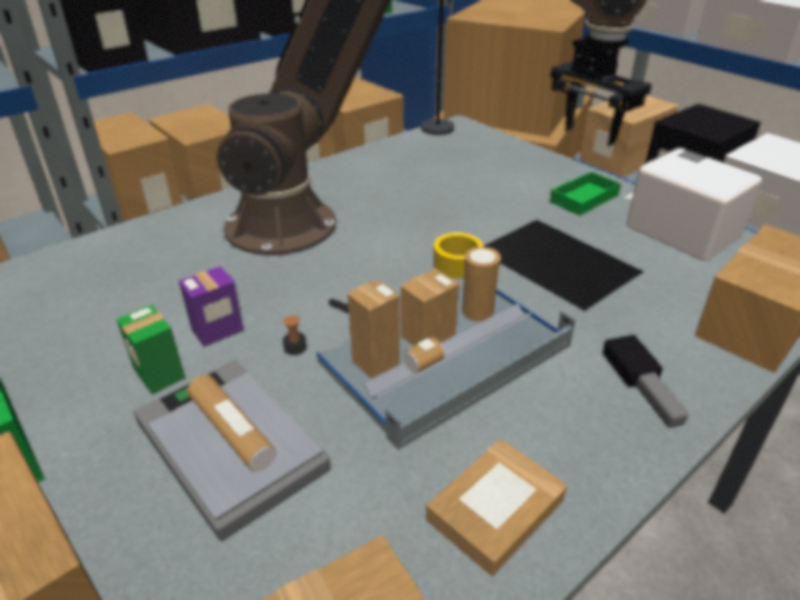

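The final picture shows the drum (481,285), wide carton (430,308) and tall carton (374,330) standing at their original spots. The short tube is in place at (425,353) and the long tube lies in the cradle at (231,420). The arm is clear, and every measured offset is within about 3 mm.

```bash
python3 -c "
from cell import env
print(env.hand_in())"
```

```text
the job is handed in; nothing more can be done
None
```

I finished the task and handed it in: the long tube is centred in the cradle, both parcels are back within about 3 mm of their starts, and the tall carton and short tube ended where they were. The first grasp on the tube closed without holding it, because the fingertips sit about 15 mm above the reported TCP; it was undisturbed and the second grasp held, and `hand_in()` returned no verdict.

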